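# Seat the block on its parallels

## Robot

A 7-joint arm with a two-finger parallel gripper is mounted at the origin on the work surface. World frame = base frame: x ahead of the robot, y to its left, z up, the work surface at z = 0. Lengths are in mm, angles in rad, forces in N, time in s.
With the tool pointing down it reaches from about 425 to 875 mm from the base axis. Payload 4.7 kg.
Tool frame: the origin (TCP) lies midway between the tips of the shut fingers; the grasp point (between the pads) lies 19 mm behind it; z points along the fingers, y is the line along which they close (so a half turn about z gives the same grasp; the last joint's range is limited). The gripper opens to 85 mm and grips with 20 to 120 N. Pads are 22 mm wide; open, the fingers measure 114 mm over their backs; the gripper's body (76 mm by 85 mm) begins 54 mm behind the grasp point. The pads swing forward as they close: fully open they stand 13 mm farther back than shut.
Start: joints at [-1.246, 0.321, -0.07, 1.45, 0.023, 1.371, -0.057], TCP at [198.81, 618.869, 231.349] pointing down, gripper open.
Joint ranges: [-2.86, 2.86], [-0.3, 2.09], [-1.38, 1.24], [0.06, 2.45], [-1.56, 4.7], [0.09, 2.05], [-2.69, 2.69]. Speed limits (rad/s): [2.57, 2.57, 3.14, 3.14, 3.14, 3.14, 3.14].

## Interface

Orientations are given as a unit quaternion [x, y, z, w].
In Python, from bench import arm gives the robot as it stands.
- The arm moves only by the shell command python3 -m creep 'ROWS'. ROWS is JSON, a list of rows, each an object with "xyz": the shift along the tool's x, y, z in mm, a list of three; "rot": the turn, a rotation vector about the tool's x, y, z in rad, a list of three; "gripper": the closure, from -1 (fully open) to 1 (shut), so that 0 is half open. In form: [{"xyz": [tx, ty, tz], "rot": [rx, ry, rz], "gripper": gripper}, ...]. A call has 1 to 10 rows; each row is the pose to reach, as a shift and turn from the pose commanded when the call began, along the tool's axes at that moment; what a row does not reach only later rows make up. A row lasts 1/8 s, in which the tool goes at most 62.5 mm and 10.7 degrees, less where a joint would pass 70% of its speed; a pose out of reach is approached as far as the arm can. A call with a gripper value outside its range is refused whole. The fingers move at their own pace and stop on an object; the grip force is fixed at half the most. Time passes only in rows, so rows that repeat a pose let the fingers close. It gives the time, the measured TCP pose, the force, the opening and the grip force at its end, in the units of the state.
- arm.read_state(): the state, without advancing time (a new reading comes with each control period).
- arm.capture(name): name is "scene" or "top" or "wrist"; returns the picture (384x512x3 uint8, red, green, blue); there is no depth.
- arm.camera_info(name): a dict with "mtx" (3x3 intrinsics, pixels), "rvec" (rotation vector, rad) and "tvec" (3), from world to camera coordinates, as OpenCV has them; the wrist camera has in their place "hand_eye" (4x4, takes a point from camera to tool coordinates, whose origin is the TCP and whose axes are the flange's). Camera axes: x right, y down, z forward; pixel columns grow to the right and rows downward; lengths in mm; the calibration is good to about 2 mm. A picture is of the moment at which its call begins: read the wrist's pose just before it. camera_info takes no time and is no camera call.
- arm.close_job(): hands the job in; it is judged then, once.
The state is a dict: "time_s": time; "joint_positions": joint angles; "qvel": joint speeds; "tau": joint torques, N m; "position": TCP position; "tcp_rot": TCP orientation; "force": force on the tool from outside, world axes, zero at the start; "ft_torque": the same for the moment, N m; "width": finger opening in mm; "grip_force": force on a finger pad.
Only numpy, scipy, OpenCV 4.12 (cv2) and the standard library are available. Lean on these libraries where they do the work, as an engineer would, in place of code of your own. Each camera call takes 0.05 s, during which the arm holds its last target. There are 200 camera calls.

## Task

A brass block is only lightly nipped in the bench vise and rides a few millimetres high above its two steel parallels: with the white nylon drift, tap or press it down (firmly, but no hard blows, and not with the bare gripper) until it is driven fully home on both parallels and neither will slide. Then stand the drift back on the bench clear of the vise, and prove the seat with the empty fingers: give the end of the parallel nearer the robot a short gentle endwise nudge, then the end of the farther one; neither may shift. Do not disturb the other things on the bench.

Things in the scene. Friction and masses are not known exactly. Their poses are not given: they have to be found in the camera images.
- vise: Grey and steel bench vise fixed to the bench, its height varying by some mm. Origin: under its centre, near bench level. x across the jaws, away from the robot at yaw 0 (screw and T-bar on the -x side, to x -117 mm, up to z 62 mm); y along the jaws; z up. Bed top z 40 mm, y -40 to +40 mm. Jaws 80 mm long, faces at x -25 and +25 mm, tops at z 78 mm.
- block: Brass plate between the jaws, 50 (x) by 60 (y) by 22 mm high, with a round dome 21 mm wide and 6 mm high in the middle of its top and four small dark dimples; 0.6 kg. Origin: centre of its underside; axes as the vise's. It starts a few mm above the parallels, no more than 7; the jaws let it only move straight up and down. With the drift, more than 35 N bruises it.
- block_top (a point): Top of the block's dome, 28 mm above its underside: where to press. About 7 N downward makes the block slide against the jaws' friction; once it meets the parallels the force climbs steeply. A push of 20 to 25 N held for a moment after that seats it firmly, and the jaws then keep both parallels pinned; stopping short or at first touch does not.
- parallel_near: Steel parallel, a loose bar 7 mm (x) by 120 mm long (y), 17 to 22 mm high (the pair is matched but unmeasured), lying on the vise bed under the block at vise x about -17.5 mm (nearer the robot), its ends 14 to 26 mm out past the jaws' ends. Origin: centre of its underside; ends at y -60 and +60 mm. About 0.7 N slides it while loose; pinned, it resists 4 N or more.
- parallel_far: The same bar on the other side, at vise x about +17.5 mm (farther from the robot).
- drift: White nylon drift standing upright and loose on the bench, 95 mm high, round: foot 34 mm in diameter and 14 mm high, taper to z 20 mm, then a 24 mm shank up to z 88 mm. 0.11 kg. Origin: centre of its underside (the face to press with).
- jar: Bystander: small glass jar with blue lid, 54 mm in diameter, 62 mm high; not to be disturbed. Origin: centre of its underside.
- pot: Bystander: small white ceramic cup, 68 mm in diameter, 55 mm high; not to be disturbed. Origin: centre of its underside.
- hammer: Bystander: hammer lying on the bench, 220 mm long, on the robot's right; not to be disturbed, not needed.
Not all that is in view belongs to the job. Of the things like the drift, leave any that is green; of the rest the larger one is meant.

How it is judged:
By the outcome, as a careful person would: the job done as asked, in the order asked, and still so for the second after the job is handed in, with the robot touching nothing.
It also fails if it takes over 69 s, if anything falls off the work surface, if the arm or the gripper's body presses on something with over 40 N, if the wrist force passes 120 N, or if a joint passes its speed limit or range.

## Working session

There is one attempt and no reset: what is moved stays moved. The work goes in short steps, Python scripts to look and compute and a shell command to move; the robot and the scene stay as the last step left them, time stands still between calls to the robot, and variables do not carry over. Pictures are saved under pics/ and viewed, at most 10 in all, crops included, and the job is handed in when it is done.

```bash
ls; mkdir -p pics; cat > h.py <<'E'
import numpy as np, cv2
from bench import arm
from scipy.spatial.transform import Rotation as R
def cam(name, st=None):
    c=arm.camera_info(name); K=np.array(c["mtx"],float)
    if name=="wrist":
        st=st or arm.read_state()
        T=np.eye(4);T[:3,:3]=R.from_quat(st["tcp_rot"]).as_matrix();T[:3,3]=st["position"]
        M=T@np.array(c["hand_eye"],float); return K,M[:3,:3],M[:3,3]
    Rm=R.from_rotvec(np.ravel(c["rvec"])).as_matrix(); t=np.ravel(c["tvec"])
    return K,Rm.T,-Rm.T@t
def ray(C,uv):
    K,Rw,o=C; d=Rw@np.linalg.solve(K,[uv[0],uv[1],1.]); return o,d/np.linalg.norm(d)
def onz(C,uv,z):
    o,d=ray(C,uv); return o+d*(z-o[2])/d[2]
def tri(rs):
    A=np.zeros((3,3));b=np.zeros(3)
    for o,d in rs:
        P=np.eye(3)-np.outer(d,d);A+=P;b+=P@o
    p=np.linalg.solve(A,b); return p,[round(float(np.linalg.norm((np.eye(3)-np.outer(d,d))@(p-o))),1) for o,d in rs]
def proj(C,p):
    K,Rw,o=C; q=K@(Rw.T@(np.array(p)-o)); return q[:2]/q[2]
E
python3 - <<'E'
from h import *
s=arm.read_state();print(s)
for n in("scene","top","wrist"):
    im=arm.capture(n);cv2.imwrite(f"pics/{n}0.png",im[:,:,::-1]);C=cam(n);print(n,C[0].round(1).tolist(),C[2].round(),C[1].round(2).tolist())
a=cv2.imread("pics/scene0.png");b=cv2.imread("pics/top0.png");
E
```

```text
pics
{'time_s': 0.0, 'joint_positions': array([-1.24587868,  0.32181369, -0.07007084,  1.45172833,  0.02259807,
        1.37083811, -0.05690147]), 'qvel': array([-1.70282996e-03,  1.04693287e-03,  1.34557390e-03,  3.76761275e-05,
        5.82958022e-04,  2.08701947e-04,  5.05369265e-04]), 'tau': array([ 6.48922264e-05, -4.93578637e+01, -3.82027281e-01, -3.14331865e+01,
        1.30755577e-02,  1.13902974e-02,  3.44396358e-05]), 'position': array([198.67363447, 618.28695723, 230.20269806]), 'tcp_rot': array([ 1.54775675e-01,  9.87949133e-01, -9.95165069e-04, -1.02122219e-04]), 'force': array([ 0.21590635,  1.0319422 , -0.86378897]), 'ft_torque': array([ 0.02194109, -0.06825699, -0.01603188]), 'grip_force': 0.0, 'width': 85.36028662891844}
scene [[351.3, 0.0, 260.5], [0.0, 351.3, 185.4], [0.0, 0.0, 1.0]] [1114. -244.  586.] [[0.38, 0.6, -0.71], [0.93, -0.22, 0.3], [0.02, -0.77, -0.64]]
top [[392.6, 0.0, 250.7], [0.0, 392.6, 190.6], [0.0, 0.0, 1.0]] [ 477.   -7. 1186.] [[0.01, -1.0, 0.04], [-1.0, -0.01, -0.02], [0.02, -0.04, -1.0]]
wrist [[280.1, 0.0, 252.7], [0.0, 280.1, 190.5], [0.0, 0.0, 1.0]] [127. 642. 372.] [[0.31, 0.91, 0.28], [0.95, -0.29, -0.09], [-0.0, 0.29, -0.96]]
```

View pics/scene0.png

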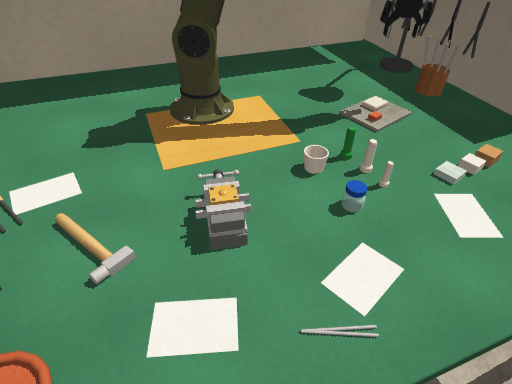

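View pics/top0.png

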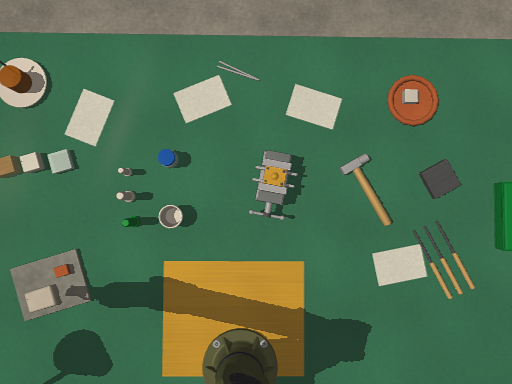

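The scene view shows the vise at about (225,210), the large white drift at (369,157), a small white decoy at (387,175) and a green one at (349,143). The pot is at (316,158) and the jar at (354,196). In the top view the drift is at about (127,196), the dome at (275,177), the pot at (171,216) and the jar at (168,158).

```bash
python3 - <<'E'
from h import *
T=cam("top");S=cam("scene")
t=cv2.imread("pics/top0.png");s=cv2.imread("pics/scene0.png")
def comps(im,box,cond):
    x0,y0,x1,y1=box;h=cv2.cvtColor(im,cv2.COLOR_BGR2HSV)[y0:y1,x0:x1].astype(int)
    m=cond(h).astype(np.uint8);n,l,st,c=cv2.connectedComponentsWithStats(m)
    for i in range(1,n):
        if st[i,4]>15: print(st[i,:2]+[x0,y0],st[i,2:],(c[i]+[x0,y0]).round(1))
wh=lambda h:(h[...,1]<70)&(h[...,2]>110)
print("top white");comps(t,(105,150,195,235),wh)
print("scene white");comps(s,(295,125,400,215),wh)
br=lambda h:(h[...,0]>12)&(h[...,0]<30)&(h[...,1]>140)&(h[...,2]>100)
print("brass");comps(t,(245,145,305,205),br);comps(s,(195,175,255,215),br)
p,e=tri([ray(T,(275,176)),ray(S,(224,192))]);print("dome",p,e)
print("jar lid",tri([ray(T,(167,158)),ray(S,(356,188))]))
print("tcp proj",proj(T,arm.read_state()["position"]),proj(S,arm.read_state()["position"]))
big=np.hstack([cv2.resize(t[140:240,100:200],(400,400),interpolation=2),cv2.resize(t[140:240,235:335],(400,400),interpolation=2)])
cv2.imwrite("pics/crop1.png",big)
E
```

```text
top white
[118 168] [ 6  5 26] [120.2 169.9]
[116 192] [ 8  8 48] [119.3 195.4]
[158 205] [ 25  24 323] [171.4 216. ]
scene white
[370 125] [16  4 40] [377.5 126. ]
[360 139] [ 18  34 335] [368.7 156.5]
[304 145] [ 25  29 592] [315. 158.]
[379 161] [ 15  27 208] [386.4 174.7]
[342 191] [ 23  20 148] [354.3 199.5]
brass
[263 166] [ 24  21 346] [274.2 175.8]
[209 185] [ 30  19 433] [223.1 194.2]
dome [559.47599957 -92.89611793  92.98697457] [1.9, 1.9]
jar lid (array([612.67064758, 215.51745958,  54.650513  ]), [1.9, 1.9])
tcp proj [-20.71010308 321.03562219] [398.2278777  41.1354731]
```

View pics/crop1.png

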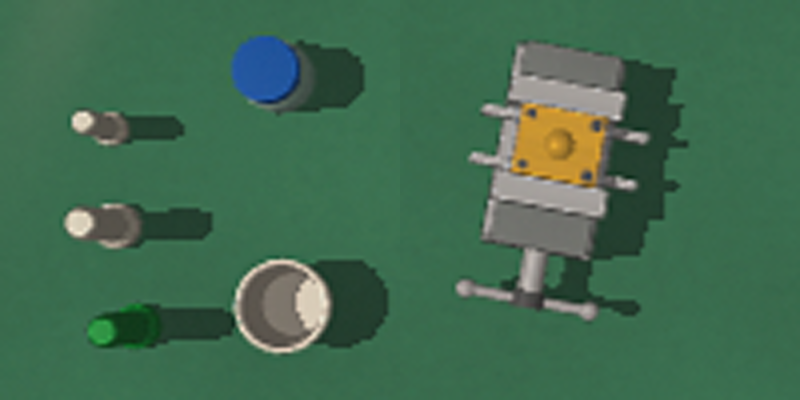

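```bash
python3 - <<'E'
from h import *
T=cam("top");S=cam("scene")
print("foot",onz(T,(129.5,196.3),7),"head",onz(T,(119.7,195.5),95))
print("tri head",tri([ray(T,(119.7,195.5)),ray(S,(371,139.5))]))
print("small",onz(T,(100+112/4,140+128/4),5),"green",onz(T,(100+138/4,140+325/4),5),"pot",onz(T,(170.5,216),50))
P=lambda u,v,z:onz(T,(235+(u-400)/4,140+v/4),z)
for n,a in dict(nearL=(472,157,50),nearR=(634,184,50),farL=(488,108,50),farR=(645,138,50),jL=(517,75,80),jR=(625,95,80),j2L=(495,200,80),j2R=(603,217,80)).items(): print(n,P(*a).round(1))
s=arm.read_state();Rt=R.from_quat(s["tcp_rot"]);print(Rt.as_matrix().round(3))
print("to head+150 in tool", Rt.inv().apply(np.array([508,345,230])-s["position"]))
print(arm.camera_info("wrist")["hand_eye"])
E
```

```text
foot [501.68004853 333.18796144   7.        ] head [501.88238579 334.74730468  95.        ]
tri head (array([500.80049483, 332.06040361,  98.39478481]), [1.8, 1.8])
small [574.54015057 339.46036482   5.        ] green [427.33997308 317.67462634   5.        ] pot [444.76982784 202.52933388  50.        ]
nearL [552.3 -34.3  50. ]
nearR [ 533.4 -152.    50. ]
farL [587.9 -45.8  50. ]
farR [ 566.9 -160.    50. ]
jL [608.6 -65.2  80. ]
jR [ 594.9 -141.7   80. ]
j2L [520. -50.  80.]
j2R [ 508.5 -126.3   80. ]
[[-0.952  0.306 -0.   ]
 [ 0.306  0.952 -0.001]
 [-0.    -0.001 -1.   ]]
to head+150 in tool [-378.10313217 -165.75057508    0.75310162]
[[ 4.77744750e-04 -9.55964544e-01 -2.93481793e-01  7.58043575e+01]
 [ 9.99999866e-01  3.98919408e-04  3.28442442e-04  1.76027821e-01]
 [-1.96903747e-04 -2.93481911e-01  9.55964607e-01 -1.41421653e+02]
 [ 0.00000000e+00  0.00000000e+00  0.00000000e+00  1.00000000e+00]]
```

```bash
python3 -m creep '[{"xyz":[-54,-26,0],"rot":[0,0,-0.02],"gripper":-1},{"xyz":[-107,-51,0],"rot":[0,0,-0.04],"gripper":-1},{"xyz":[-161,-77,0],"rot":[0,0,-0.06],"gripper":-1},{"xyz":[-215,-102,0],"rot":[0,0,-0.08],"gripper":-1},{"xyz":[-268,-128,0],"rot":[0,0,-0.1],"gripper":-1},{"xyz":[-322,-153,0],"rot":[0,0,-0.12],"gripper":-1},{"xyz":[-376,-179,0],"rot":[0,0,-0.145],"gripper":-1},{"xyz":[-376,-179,0],"rot":[0,0,-0.145],"gripper":-1},{"xyz":[-376,-179,0],"rot":[0,0,-0.145],"gripper":-1},{"xyz":[-376,-179,0],"rot":[0,0,-0.145],"gripper":-1}]'
python3 - <<'E'
from h import *
C=cam("wrist");im=arm.capture("wrist");cv2.imwrite("pics/w1.png",im[:,:,::-1])
print(arm.read_state()["qvel"].round(3))
print(proj(C,[501.5,333,0]),proj(C,[501.5,333,95]))
h=cv2.cvtColor(im,cv2.COLOR_RGB2HSV).astype(int)
m=((h[...,1]<80)&(h[...,2]>90)).astype(np.uint8);n,l,st,c=cv2.connectedComponentsWithStats(m)
for i in range(1,n):
    if st[i,4]>100: print(st[i],c[i].round(1))
E
```

```text
time_s: 1.4
position: [500.7, 335.1, 231.2]
tcp_rot: [0.081, 0.997, 0.0, -0.0]
force: [0.1, 0.0, 0.3]
width: 85.3
grip_force: 0.0
[-0.001 -0.003  0.004 -0.002  0.002 -0.001  0.001]
[250.85827984 164.12185994] [250.33548341 182.85562581]
[361   0  22  11 128] [369.7   3.2]
[   0   20  135   39 1548] [65.4 39.5]
[  99  111   69   62 3280] [132.1 140.4]
[240 151  27  41 871] [252.7 170.6]
[ 443  177   69   52 2177] [473.2 202.3]
[ 379  185   61   57 2289] [409.2 212.8]
[256 204  21  36 572] [266.4 220.9]
[170 234  34  38 647] [188.6 247.2]
[125 239  38  50 450] [142.7 263. ]
[342 239  40  50 525] [362.9 262.9]
[  0 252  13  48 384] [  4.2 278.4]
[374 257  30  25 377] [390. 267.]
[ 312  266   39   70 1335] [331.4 307.8]
[477 298  35  34 694] [498.3 310.6]
[163 314  31  29 443] [177.3 328.3]
```

View pics/w1.png

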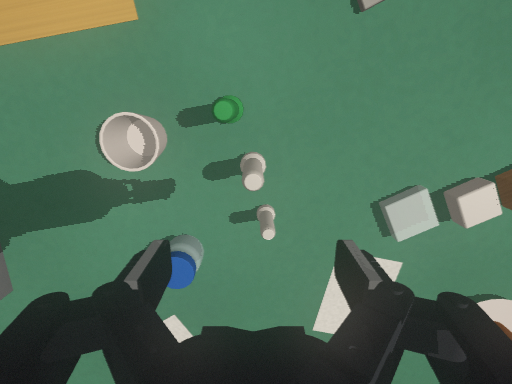

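The wrist view shows the larger drift's head at about (254,181) and its foot at about (252.5,162). The small decoy is at (266,220) and the green one at (228,108). The fingers are clear of the jar.

```bash
python3 - <<'E'
from h import *
T=cam("top");S=cam("scene");C=cam("wrist")
print(tri([ray(T,(119.7,195.5)),ray(S,(371,139.5)),ray(C,(254,181))]))
print(onz(C,(254,181),95),onz(C,(252.5,163),7))
s=arm.read_state();Rt=R.from_quat(s["tcp_rot"]);print(Rt.as_matrix().round(3)[:2,:2])
print(Rt.inv().apply(np.array([502,335.5,231])-s["position"]))
E
```

```text
(array([499.84678833, 334.63612209,  96.18446932]), [2.0, 3.0, 2.4])
[500.21645779 336.9797371   95.        ] [499.01198276 335.60240904   7.        ]
[[-0.987  0.162]
 [ 0.162  0.987]]
[-1.20083048  0.60179822  0.18695563]
```

```bash
python3 -m creep '[{"xyz":[0,0,50],"rot":[0,0,0],"gripper":-1},{"xyz":[0,0,100],"rot":[0,0,0],"gripper":-1},{"xyz":[0,0,150],"rot":[0,0,0],"gripper":-1},{"xyz":[0,0,188],"rot":[0,0,0],"gripper":-1},{"xyz":[0,0,188],"rot":[0,0,0],"gripper":-1},{"xyz":[0,0,188],"rot":[0,0,0],"gripper":0},{"xyz":[0,0,188],"rot":[0,0,0],"gripper":0.3},{"xyz":[0,0,188],"rot":[0,0,0],"gripper":1},{"xyz":[0,0,188],"rot":[0,0,0],"gripper":1},{"xyz":[0,0,188],"rot":[0,0,0],"gripper":1}]'
```

```text
time_s: 2.7
position: [502.8, 334.1, 44.8]
tcp_rot: [0.083, 0.997, 0.001, 0.001]
force: [-0.1, -0.4, 6.3]
width: 22.7
grip_force: 58.6
```

```bash
python3 -m creep '[{"xyz":[0,0,-20],"rot":[0,0,0],"gripper":1},{"xyz":[0,0,-70],"rot":[0,0,0],"gripper":1},{"xyz":[0,0,-120],"rot":[0,0,0],"gripper":1},{"xyz":[0,0,-170],"rot":[0,0,0],"gripper":1},{"xyz":[0,0,-170],"rot":[0,0,0],"gripper":1}]'
python3 -m creep '[{"xyz":[-14,-45,0],"rot":[0,0,0],"gripper":1},{"xyz":[-30,-100,0],"rot":[0,0,0],"gripper":1},{"xyz":[-47,-155,0],"rot":[0,0,0],"gripper":1},{"xyz":[-64,-210,0],"rot":[0,0,0],"gripper":1},{"xyz":[-80,-265,0],"rot":[0,0,0],"gripper":1},{"xyz":[-97,-320,0],"rot":[0,0,0],"gripper":1},{"xyz":[-112,-370,0],"rot":[0,0,0],"gripper":1},{"xyz":[-125,-412,0],"rot":[0,0,0],"gripper":1},{"xyz":[-125,-412,0],"rot":[0,0,0],"gripper":1},{"xyz":[-125,-412,0],"rot":[0,0,0],"gripper":1}]'
python3 - <<'E'
from h import *
C=cam("wrist");im=arm.capture("wrist");cv2.imwrite("pics/w2.png",im[:,:,::-1])
S=cam("scene");t=arm.capture("scene");cv2.imwrite("pics/s2.png",t[:,:,::-1])
p=arm.read_state()["position"];print(proj(C,[559.5,-93,93]),proj(S,[559.5,-93,93]),proj(S,p),proj(S,p-[0,0,43]))
E
```

```text
time_s: 3.32
position: [504.4, 334.8, 219.4]
tcp_rot: [0.083, 0.997, 0.003, 0.004]
force: [0.2, -0.4, -2.9]
width: 22.6
grip_force: 59.0
time_s: 4.58
position: [556.7, -92.7, 212.5]
tcp_rot: [0.083, 0.997, 0.0, -0.001]
force: [0.2, 1.0, -1.5]
width: 22.8
grip_force: 59.2
[252.37298705 189.23219742] [223.0630459  192.00362594] [220.55859918 144.0842513 ] [221.62322588 162.16016265]
```

View pics/w2.png

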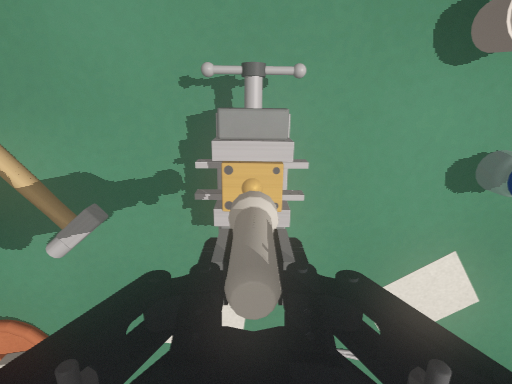

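View pics/s2.png

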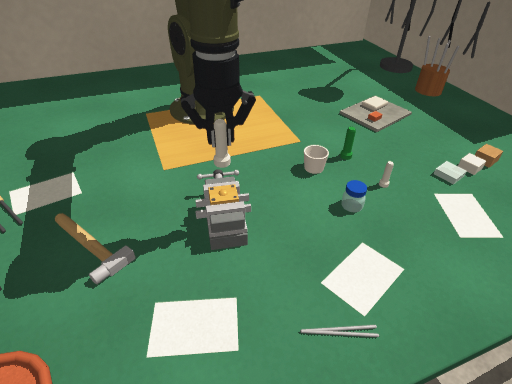

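The wrist view shows the drift held upright, its foot centred at about (253,215). The dome is at about (252,187) and the dimples are at (228/277, 170/206). The scene view shows the drift over the vise and the bystanders undisturbed.

```bash
python3 - <<'E'
from h import *
C=cam("wrist");T=cam("top");S=cam("scene");im=cv2.imread("pics/w2.png")
h=cv2.cvtColor(im,cv2.COLOR_BGR2HSV).astype(int)
m=((h[...,0]>12)&(h[...,0]<30)&(h[...,1]>140)&(h[...,2]>90)).astype(np.uint8)
m[:150]=0;m[215:]=0;m[:,:200]=0;m[:,300:]=0
ys,xs=np.nonzero(m);print(xs.min(),xs.max(),ys.min(),ys.max())
print("block mid",onz(C,(253,188),87), "tri",tri([ray(C,(252.5,188)),ray(T,(274.3,175.9)),ray(S,(223.1,194))]))
print("corners near",onz(C,(222.5,163),87),onz(C,(283.5,163),87))
print("foot",onz(C,(253,215),170))
for n,q in dict(nearM=(195,165),nearP=(308,165),farM=(195,196),farP=(303,196)).items(): print(n,onz(C,q,58))
s=arm.read_state();Rt=R.from_quat(s["tcp_rot"]);print(s["position"],Rt.as_matrix().round(3).tolist())
# foot sides: white low-sat
m=((h[...,1]<70)&(h[...,2]>110))[195:230,215:290]
for r in range(0,35,5): 
    k=np.nonzero(m[r])[0]; print(r+195,k.min()+215 if len(k) else 0,k.max()+215 if len(k) else 0)
E
```

```text
Traceback (most recent call last):
ValueError: zero-size array to reduction operation minimum which has no identity
```

```bash
python3 - <<'E'
from h import *
C=cam("wrist");T=cam("top");S=cam("scene");im=cv2.imread("pics/w2.png")
h=cv2.cvtColor(im,cv2.COLOR_BGR2HSV).astype(int);print(im.shape,h[175,240],h[188,215],h[215,253])
print("block mid",onz(C,(253,188),87), "tri",tri([ray(C,(252.5,188)),ray(T,(274.3,175.9)),ray(S,(223.1,194))]))
print("corners near",onz(C,(222.5,163),87),onz(C,(283.5,163),87))
print("foot",onz(C,(253,215),170))
for n,q in dict(nearM=(195,165),nearP=(308,165),farM=(195,196),farP=(303,196)).items(): print(n,onz(C,q,58))
s=arm.read_state();Rt=R.from_quat(s["tcp_rot"]);print(s["position"],Rt.as_matrix().round(3).tolist())
E
```

```text
(384, 512, 3) [ 20 126 206] [57 58 92] [ 20  33 139]
block mid [560.66629723 -91.42160673  87.        ] tri (array([559.911696  , -92.7707434 ,  87.78162696]), [1.0, 0.5, 0.5])
corners near [ 530.94545259 -116.49012837   87.        ] [540.53615001 -58.1743352   87.        ]
foot [556.0377285  -90.83153344 170.        ]
nearM [ 533.54426282 -150.15864034   58.        ]
nearP [553.28078489 -30.15698071  58.        ]
farM [ 567.8284775 -157.9312103   58.       ]
farP [587.34700919 -39.33992411  58.        ]
[557.06273717 -91.63107555 212.76305583] [[-0.987, 0.163, -0.001], [0.163, 0.987, 0.001], [0.001, 0.001, -1.0]]
```

```bash
python3 -m creep '[{"xyz":[-4,0,20],"rot":[0,0,0],"gripper":1},{"xyz":[-4,0,40],"rot":[0,0,0],"gripper":1},{"xyz":[-4,0,55],"rot":[0,0,0],"gripper":1},{"xyz":[-4,0,65],"rot":[0,0,0],"gripper":1},{"xyz":[-4,0,65],"rot":[0,0,0],"gripper":1}]'
python3 -m creep '[{"xyz":[0,0,1],"rot":[0,0,0],"gripper":1},{"xyz":[0,0,2],"rot":[0,0,0],"gripper":1},{"xyz":[0,0,3],"rot":[0,0,0],"gripper":1},{"xyz":[0,0,4],"rot":[0,0,0],"gripper":1}]'
```

```text
time_s: 5.3
position: [560.8, -94.0, 147.3]
tcp_rot: [0.083, 0.997, -0.0, -0.001]
force: [-0.2, -0.8, -0.8]
width: 22.4
grip_force: 59.2
time_s: 5.8
position: [561.4, -94.2, 144.5]
tcp_rot: [0.083, 0.997, 0.0, 0.0]
force: [-0.1, 0.3, -2.0]
width: 22.9
grip_force: 59.2
```

```bash
python3 -m creep '[{"xyz":[0,0,1],"rot":[0,0,0],"gripper":1},{"xyz":[0,0,2],"rot":[0,0,0],"gripper":1},{"xyz":[0,0,3],"rot":[0,0,0],"gripper":1},{"xyz":[0,0,4],"rot":[0,0,0],"gripper":1}]'
python3 -m creep '[{"xyz":[0,0,0.7],"rot":[0,0,0],"gripper":1},{"xyz":[0,0,1.4],"rot":[0,0,0],"gripper":1},{"xyz":[0,0,2],"rot":[0,0,0],"gripper":1}]'
python3 -m creep '[{"xyz":[0,0,0.7],"rot":[0,0,0],"gripper":1},{"xyz":[0,0,1.4],"rot":[0,0,0],"gripper":1},{"xyz":[0,0,2],"rot":[0,0,0],"gripper":1}]'
```

```text
time_s: 6.3
position: [561.6, -94.2, 141.5]
tcp_rot: [0.083, 0.997, 0.0, 0.0]
force: [-2.2, 0.4, 5.2]
width: 22.7
grip_force: 59.9
time_s: 6.68
position: [561.6, -94.2, 139.5]
tcp_rot: [0.083, 0.997, 0.0, 0.0]
force: [-1.5, 0.8, 6.0]
width: 22.8
grip_force: 59.9
time_s: 7.05
position: [561.6, -94.2, 137.5]
tcp_rot: [0.083, 0.997, 0.0, 0.0]
force: [-2.2, 0.0, 5.7]
width: 23.0
grip_force: 59.9
```

```bash
python3 -m creep '[{"xyz":[0,0,0.4],"rot":[0,0,0],"gripper":1},{"xyz":[0,0,0.8],"rot":[0,0,0],"gripper":1}]'
python3 -m creep '[{"xyz":[0,0,0.4],"rot":[0,0,0],"gripper":1},{"xyz":[0,0,0.8],"rot":[0,0,0],"gripper":1}]'
```

```text
time_s: 7.3
position: [561.6, -94.2, 136.7]
tcp_rot: [0.083, 0.997, 0.0, 0.0]
force: [-2.6, 0.3, 6.1]
width: 22.5
grip_force: 59.9
time_s: 7.55
position: [561.7, -94.3, 136.3]
tcp_rot: [0.083, 0.997, 0.0, 0.001]
force: [-3.2, 0.9, 9.1]
width: 22.9
grip_force: 60.1
```

```bash
python3 -m creep '[{"xyz":[0,0,0.4],"rot":[0,0,0],"gripper":1},{"xyz":[0,0,0.8],"rot":[0,0,0],"gripper":1}]'
```

```text
time_s: 7.8
position: [561.9, -94.3, 136.2]
tcp_rot: [0.083, 0.997, 0.0, 0.001]
force: [-4.3, 0.8, 12.3]
width: 22.7
grip_force: 60.5
```

```bash
python3 -m creep '[{"xyz":[0,0,0.5],"rot":[0,0,0],"gripper":1},{"xyz":[0,0,1],"rot":[0,0,0],"gripper":1},{"xyz":[0,0,1],"rot":[0,0,0],"gripper":1}]'
```

```text
time_s: 8.18
position: [562.0, -94.3, 136.1]
tcp_rot: [0.083, 0.997, 0.001, 0.001]
force: [-5.8, -0.1, 17.1]
width: 22.9
grip_force: 61.0
```

```bash
python3 -m creep '[{"xyz":[0,0,0.5],"rot":[0,0,0],"gripper":1},{"xyz":[0,0,1],"rot":[0,0,0],"gripper":1},{"xyz":[0,0,1],"rot":[0,0,0],"gripper":1},{"xyz":[0,0,1],"rot":[0,0,0],"gripper":1}]'
```

```text
time_s: 8.68
position: [562.2, -94.4, 136.0]
tcp_rot: [0.083, 0.997, 0.001, 0.001]
force: [-6.3, 1.4, 20.6]
width: 22.6
grip_force: 61.4
```

```bash
python3 -m creep '[{"xyz":[0,0,0.4],"rot":[0,0,0],"gripper":1},{"xyz":[0,0,0.4],"rot":[0,0,0],"gripper":1},{"xyz":[0,0,0.4],"rot":[0,0,0],"gripper":1},{"xyz":[0,0,0.4],"rot":[0,0,0],"gripper":1},{"xyz":[0,0,0.4],"rot":[0,0,0],"gripper":1},{"xyz":[0,0,0.4],"rot":[0,0,0],"gripper":1},{"xyz":[0,0,0.4],"rot":[0,0,0],"gripper":1},{"xyz":[0,0,0.4],"rot":[0,0,0],"gripper":1}]'
```

```text
time_s: 9.68
position: [562.2, -94.4, 136.0]
tcp_rot: [0.083, 0.997, 0.001, 0.001]
force: [-7.3, 1.5, 22.8]
width: 22.7
grip_force: 61.5
```

```bash
python3 -m creep '[{"xyz":[0,0,-6],"rot":[0,0,0],"gripper":1},{"xyz":[0,0,-25],"rot":[0,0,0],"gripper":1},{"xyz":[0,0,-55],"rot":[0,0,0],"gripper":1},{"xyz":[0,0,-85],"rot":[0,0,0],"gripper":1},{"xyz":[0,0,-85],"rot":[0,0,0],"gripper":1}]'
python3 -m creep '[{"xyz":[13,42,0],"rot":[0,0,0],"gripper":1},{"xyz":[30,97,0],"rot":[0,0,0],"gripper":1},{"xyz":[47,152,0],"rot":[0,0,0],"gripper":1},{"xyz":[65,207,0],"rot":[0,0,0],"gripper":1},{"xyz":[82,262,0],"rot":[0,0,0],"gripper":1},{"xyz":[100,317,0],"rot":[0,0,0],"gripper":1},{"xyz":[117,371,0],"rot":[0,0,0],"gripper":1},{"xyz":[130,412,0],"rot":[0,0,0],"gripper":1},{"xyz":[130,412,0],"rot":[0,0,0],"gripper":1},{"xyz":[130,412,0],"rot":[0,0,0],"gripper":1}]'
python3 - <<'E'
from h import *
S=cam("scene");t=arm.capture("scene");p=arm.read_state()["position"];q=proj(S,p).round().astype(int);print(p,q)
w=arm.capture("wrist")
v=t[max(q[1]-60,0):q[1]+90,q[0]-75:q[0]+75,::-1]
cv2.imwrite("pics/p3.png",np.hstack([cv2.resize(v,(400,400)),cv2.resize(w[100:384,100:400,::-1],(400,400))]))
E
```

```text
time_s: 10.3
position: [563.1, -94.6, 219.5]
tcp_rot: [0.083, 0.997, 0.0, 0.003]
force: [0.7, -0.6, -1.5]
width: 22.6
grip_force: 59.2
time_s: 11.55
position: [501.0, 332.5, 215.3]
tcp_rot: [0.083, 0.997, -0.001, -0.0]
force: [0.1, -0.4, -2.2]
width: 22.8
grip_force: 59.3
[501.46529577 331.81732751 215.66757327] [383  98]
```

View pics/p3.png

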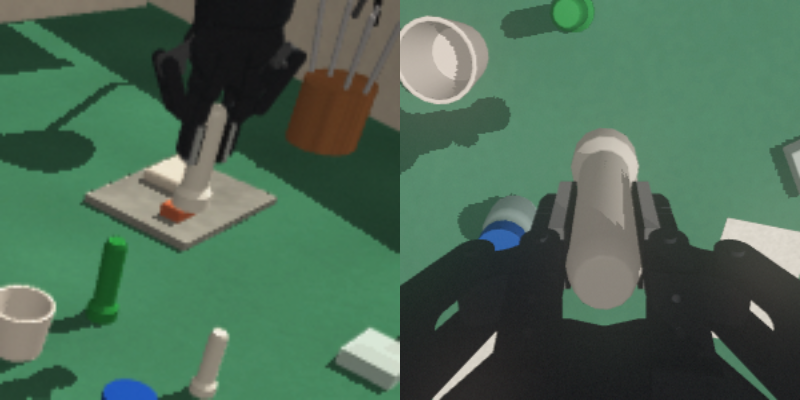

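The drift is held upright, about 170 mm above its old spot, with the decoys well clear.

```bash
python3 -m creep '[{"xyz":[0,0,50],"rot":[0,0,0],"gripper":1},{"xyz":[0,0,100],"rot":[0,0,0],"gripper":1},{"xyz":[0,0,140],"rot":[0,0,0],"gripper":1},{"xyz":[0,0,155],"rot":[0,0,0],"gripper":1},{"xyz":[0,0,160],"rot":[0,0,0],"gripper":1},{"xyz":[0,0,160],"rot":[0,0,0],"gripper":1}]'
python3 -m creep '[{"xyz":[0,0,1],"rot":[0,0,0],"gripper":1},{"xyz":[0,0,2],"rot":[0,0,0],"gripper":1},{"xyz":[0,0,3],"rot":[0,0,0],"gripper":1},{"xyz":[0,0,3],"rot":[0,0,0],"gripper":1}]'
```

```text
time_s: 12.4
position: [502.2, 334.0, 58.0]
tcp_rot: [0.083, 0.997, 0.001, 0.001]
force: [0.0, 0.0, -1.2]
width: 22.6
grip_force: 59.3
time_s: 12.9
position: [501.0, 333.7, 53.6]
tcp_rot: [0.083, 0.997, 0.0, 0.0]
force: [0.3, -0.2, -2.0]
width: 22.9
grip_force: 59.3
```

```bash
python3 -m creep '[{"xyz":[0,0,1],"rot":[0,0,0],"gripper":1},{"xyz":[0,0,2],"rot":[0,0,0],"gripper":1},{"xyz":[0,0,3],"rot":[0,0,0],"gripper":1},{"xyz":[0,0,4],"rot":[0,0,0],"gripper":1},{"xyz":[0,0,4],"rot":[0,0,0],"gripper":1}]'
python3 -m creep '[{"xyz":[0,0,1],"rot":[0,0,0],"gripper":1},{"xyz":[0,0,2],"rot":[0,0,0],"gripper":1},{"xyz":[0,0,3],"rot":[0,0,0],"gripper":1},{"xyz":[0,0,3],"rot":[0,0,0],"gripper":1}]'
```

```text
time_s: 13.52
position: [501.0, 333.6, 49.4]
tcp_rot: [0.083, 0.997, -0.0, -0.0]
force: [-0.1, -0.4, -1.2]
width: 23.0
grip_force: 59.3
time_s: 14.02
position: [501.0, 333.6, 46.4]
tcp_rot: [0.083, 0.997, -0.0, -0.0]
force: [0.2, -0.4, -2.3]
width: 22.7
grip_force: 59.3
```

```bash
python3 -m creep '[{"xyz":[0,0,0.7],"rot":[0,0,0],"gripper":1},{"xyz":[0,0,1.4],"rot":[0,0,0],"gripper":1},{"xyz":[0,0,2],"rot":[0,0,0],"gripper":1},{"xyz":[0,0,2],"rot":[0,0,0],"gripper":1}]'
```

```text
time_s: 14.52
position: [501.2, 333.6, 44.9]
tcp_rot: [0.083, 0.997, 0.0, 0.0]
force: [0.1, -1.8, 0.7]
width: 22.8
grip_force: 59.7
```

```bash
python3 -m creep '[{"xyz":[0,0,0.4],"rot":[0,0,0],"gripper":1},{"xyz":[0,0,0.4],"rot":[0,0,0],"gripper":0.4},{"xyz":[0,0,0.4],"rot":[0,0,0],"gripper":0},{"xyz":[0,0,0.4],"rot":[0,0,0],"gripper":-0.5},{"xyz":[0,0,0.4],"rot":[0,0,0],"gripper":-1},{"xyz":[0,0,0.4],"rot":[0,0,0],"gripper":-1},{"xyz":[0,0,0.4],"rot":[0,0,0],"gripper":-1}]'
python3 -m creep '[{"xyz":[0,0,-20],"rot":[0,0,0],"gripper":-1},{"xyz":[0,0,-70],"rot":[0,0,0],"gripper":-1},{"xyz":[0,0,-125],"rot":[0,0,0],"gripper":-1},{"xyz":[0,0,-175],"rot":[0,0,0],"gripper":-1},{"xyz":[0,0,-175],"rot":[0,0,0],"gripper":1},{"xyz":[0,0,-175],"rot":[0,0,0],"gripper":1}]'
python3 - <<'E'
from h import *
C=cam("wrist");im=arm.capture("wrist");cv2.imwrite("pics/w4.png",im[:,:,::-1])
print(proj(C,[501,334,0]),proj(C,[501,334,95]),arm.read_state()["position"])
E
```

```text
time_s: 15.4
position: [501.1, 333.6, 44.1]
tcp_rot: [0.083, 0.997, 0.0, 0.0]
force: [0.4, -0.2, 0.6]
width: 85.2
grip_force: 0.0
time_s: 16.15
position: [501.0, 333.5, 219.8]
tcp_rot: [0.083, 0.997, 0.0, 0.0]
force: [-0.2, 0.3, -0.5]
width: 51.6
grip_force: 0.0
[252.59589876 164.77796   ] [252.66017751 184.6098892 ] [500.50082036 333.27668702 218.63189123]
```

View pics/w4.png

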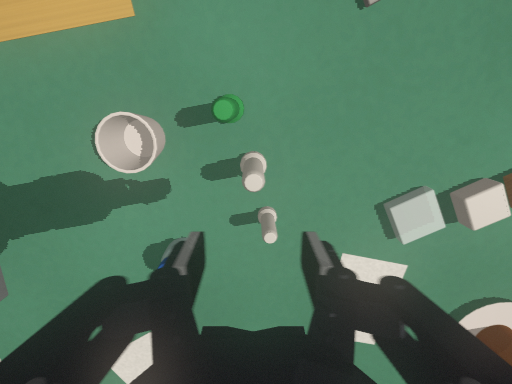

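The wrist view shows the drift standing upright, foot at (253,163) and head at (254,182), exactly where it was. The pot, jar and decoys are unchanged.

```bash
python3 -m creep '[{"xyz":[-15,-40,0],"rot":[0,0,0],"gripper":1},{"xyz":[-34,-95,0],"rot":[0,0,0],"gripper":1},{"xyz":[-54,-150,0],"rot":[0,0,0],"gripper":1},{"xyz":[-74,-205,0],"rot":[0,0,0],"gripper":1},{"xyz":[-93,-260,0],"rot":[0,0,0],"gripper":1},{"xyz":[-112,-310,0],"rot":[0,0,0],"gripper":1},{"xyz":[-112,-310,0],"rot":[0,0,0],"gripper":1},{"xyz":[-112,-310,0],"rot":[0,0,0],"gripper":1}]'
python3 - <<'E'
from h import *
C=cam("wrist");im=arm.capture("wrist");cv2.imwrite("pics/w5.png",im[:,:,::-1])
s=arm.read_state();print(s["position"],s["width"],proj(C,[553.3,-30.2,58]),proj(C,[587.3,-39.3,58]))
E
```

```text
time_s: 17.2
position: [559.6, 10.0, 217.8]
tcp_rot: [0.083, 0.997, 0.0, -0.001]
force: [-0.5, -0.5, -0.1]
width: -0.3
grip_force: 0.0
[559.70110029  10.94728478 218.04598283] 0.027999065347427746 [215.62443344 176.76058713] [213.84917226 206.4742584 ]
```

View pics/w5.png

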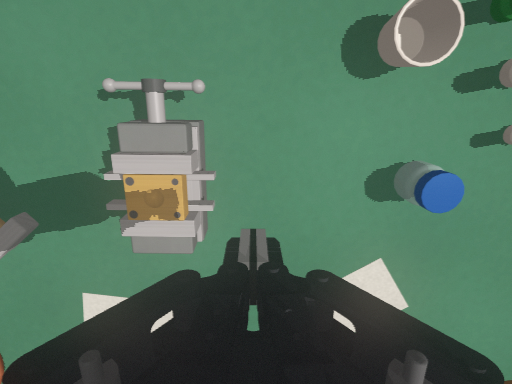

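The near bar's +y end is at (215,176) and the far bar's at (214,206), both matching my earlier estimates. The closed fingers are about 42 mm out from the near end.

```bash
python3 -m creep '[{"xyz":[0,0,50],"rot":[0,0,0],"gripper":1},{"xyz":[0,0,100],"rot":[0,0,0],"gripper":1},{"xyz":[0,0,150],"rot":[0,0,0],"gripper":1},{"xyz":[0,0,168],"rot":[0,0,0],"gripper":1},{"xyz":[0,-6,168],"rot":[0,0,0],"gripper":1},{"xyz":[0,-14,168],"rot":[0,0,0],"gripper":1},{"xyz":[0,-22,168],"rot":[0,0,0],"gripper":1},{"xyz":[0,-24,168],"rot":[0,0,0],"gripper":1},{"xyz":[0,-24,168],"rot":[0,0,0],"gripper":1}]'
python3 -m creep '[{"xyz":[0,-0.7,0],"rot":[0,0,0],"gripper":1},{"xyz":[0,-1.4,0],"rot":[0,0,0],"gripper":1},{"xyz":[0,-2,0],"rot":[0,0,0],"gripper":1}]'
python3 -m creep '[{"xyz":[0,-0.5,0],"rot":[0,0,0],"gripper":1},{"xyz":[0,-1,0],"rot":[0,0,0],"gripper":1},{"xyz":[0,-1.5,0],"rot":[0,0,0],"gripper":1}]'
```

```text
time_s: 18.38
position: [556.7, -14.5, 51.7]
tcp_rot: [0.083, 0.997, 0.0, 0.0]
force: [0.3, -0.1, -0.4]
width: 0.2
grip_force: 0.0
time_s: 18.75
position: [556.1, -16.1, 51.0]
tcp_rot: [0.083, 0.997, 0.0, -0.0]
force: [1.2, -0.7, -0.6]
width: -0.5
grip_force: 0.0
time_s: 19.12
position: [555.8, -17.7, 51.1]
tcp_rot: [0.083, 0.997, 0.0, 0.0]
force: [-0.1, 0.9, 0.4]
width: 0.5
grip_force: 0.0
```

```bash
python3 -m creep '[{"xyz":[0,-0.5,0],"rot":[0,0,0],"gripper":1},{"xyz":[0,-1,0],"rot":[0,0,0],"gripper":1}]'
python3 -m creep '[{"xyz":[0,-0.5,0],"rot":[0,0,0],"gripper":1},{"xyz":[0,-1,0],"rot":[0,0,0],"gripper":1}]'
```

```text
time_s: 19.38
position: [555.7, -18.8, 51.1]
tcp_rot: [0.083, 0.997, 0.0, 0.0]
force: [-0.2, -0.7, -0.4]
width: 0.2
grip_force: 0.0
time_s: 19.62
position: [555.6, -19.4, 51.2]
tcp_rot: [0.083, 0.997, 0.0, 0.0]
force: [0.6, 1.0, 0.1]
width: 0.2
grip_force: 0.6
```

```bash
python3 -m creep '[{"xyz":[0,-0.5,0],"rot":[0,0,0],"gripper":1},{"xyz":[0,-1,0],"rot":[0,0,0],"gripper":1}]'
```

```text
time_s: 19.88
position: [555.5, -19.6, 51.2]
tcp_rot: [0.082, 0.997, 0.001, 0.0]
force: [1.3, 3.9, -1.0]
width: -0.0
grip_force: 1.9
```

```bash
python3 -m creep '[{"xyz":[0,0,0],"rot":[0,0,0],"gripper":1}]'
```

```text
time_s: 20.0
position: [555.5, -19.6, 51.2]
tcp_rot: [0.082, 0.997, 0.001, 0.0]
force: [1.1, 4.1, -0.2]
width: 0.1
grip_force: 2.1
```

```bash
python3 -m creep '[{"xyz":[0,4,0],"rot":[0,0,0],"gripper":1},{"xyz":[0,12,0],"rot":[0,0,0],"gripper":1},{"xyz":[-18,12,0],"rot":[0,0,0],"gripper":1},{"xyz":[-35,12,0],"rot":[0,0,0],"gripper":1},{"xyz":[-35,10,0],"rot":[0,0,0],"gripper":1},{"xyz":[-35,6,0],"rot":[0,0,0],"gripper":1},{"xyz":[-35,3,0],"rot":[0,0,0],"gripper":1},{"xyz":[-35,2,0],"rot":[0,0,0],"gripper":1},{"xyz":[-35,2,0],"rot":[0,0,0],"gripper":1}]'
python3 -m creep '[{"xyz":[0,-0.5,0],"rot":[0,0,0],"gripper":1},{"xyz":[0,-1,0],"rot":[0,0,0],"gripper":1}]'
python3 -m creep '[{"xyz":[0,-0.5,0],"rot":[0,0,0],"gripper":1},{"xyz":[0,-1,0],"rot":[0,0,0],"gripper":1}]'
```

```text
time_s: 21.12
position: [590.1, -24.5, 51.3]
tcp_rot: [0.083, 0.997, 0.0, 0.0]
force: [-0.2, -0.3, 0.6]
width: -0.0
grip_force: 0.0
time_s: 21.38
position: [590.0, -25.3, 51.2]
tcp_rot: [0.083, 0.997, 0.0, 0.0]
force: [0.0, -0.4, -1.8]
width: -0.1
grip_force: 0.0
time_s: 21.62
position: [589.9, -26.5, 51.1]
tcp_rot: [0.083, 0.997, 0.0, 0.0]
force: [-0.2, -0.5, 1.4]
width: -0.0
grip_force: 0.0
```

```bash
python3 -m creep '[{"xyz":[0,-0.5,0],"rot":[0,0,0],"gripper":1},{"xyz":[0,-1,0],"rot":[0,0,0],"gripper":1}]'
python3 -m creep '[{"xyz":[0,-0.5,0],"rot":[0,0,0],"gripper":1},{"xyz":[0,-0.8,0],"rot":[0,0,0],"gripper":1}]'
```

```text
time_s: 21.88
position: [589.7, -27.5, 51.2]
tcp_rot: [0.083, 0.997, 0.0, 0.0]
force: [-0.4, 0.9, 0.3]
width: -0.0
grip_force: 0.0
time_s: 22.12
position: [589.6, -27.9, 51.1]
tcp_rot: [0.083, 0.997, 0.0, 0.0]
force: [-0.1, 0.7, 0.1]
width: 0.3
grip_force: 0.5
```

```bash
python3 -m creep '[{"xyz":[0,-0.5,0],"rot":[0,0,0],"gripper":1},{"xyz":[0,-0.5,0],"rot":[0,0,0],"gripper":1}]'
```

```text
time_s: 22.38
position: [589.6, -28.0, 51.2]
tcp_rot: [0.083, 0.997, 0.0, 0.0]
force: [0.1, 2.5, 0.0]
width: -0.4
grip_force: 1.2
```

```bash
python3 -m creep '[{"xyz":[0,-0.3,0],"rot":[0,0,0],"gripper":1},{"xyz":[0,-0.3,0],"rot":[0,0,0],"gripper":1}]'
python3 -m creep '[{"xyz":[0,5,0],"rot":[0,0,0],"gripper":1},{"xyz":[0,20,0],"rot":[0,0,0],"gripper":1},{"xyz":[0,35,-20],"rot":[0,0,0],"gripper":1},{"xyz":[16,38,-70],"rot":[0,0,0],"gripper":1},{"xyz":[36,38,-120],"rot":[0,0,0],"gripper":1},{"xyz":[36,38,-166],"rot":[0,0,0],"gripper":1},{"xyz":[36,38,-166],"rot":[0,0,0],"gripper":1},{"xyz":[36,38,-166],"rot":[0,0,0],"gripper":1}]'
python3 - <<'E'
from h import *
im=arm.capture("wrist");s=arm.read_state();C=cam("wrist",s);print(s["position"],proj(C,[553.3,-30.2,58]),proj(C,[587.3,-39.3,58]))
cv2.imwrite("pics/w6.png",cv2.resize(np.hstack([im[60:270,80:280,::-1],cv2.imread("pics/w5.png")[60:270,80:280]]),None,fx=2,fy=2))
E
```

```text
time_s: 22.62
position: [589.6, -28.1, 51.1]
tcp_rot: [0.082, 0.997, 0.001, 0.0]
force: [0.8, 3.3, -0.3]
width: 0.2
grip_force: 2.1
time_s: 23.62
position: [560.0, 14.8, 216.7]
tcp_rot: [0.083, 0.997, -0.0, -0.0]
force: [0.5, -0.2, -0.6]
width: -0.1
grip_force: 0.0
[559.52307429  14.61877719 215.87913041] [211.41979739 177.82278236] [209.76700513 207.64456367]
```

View pics/w6.png

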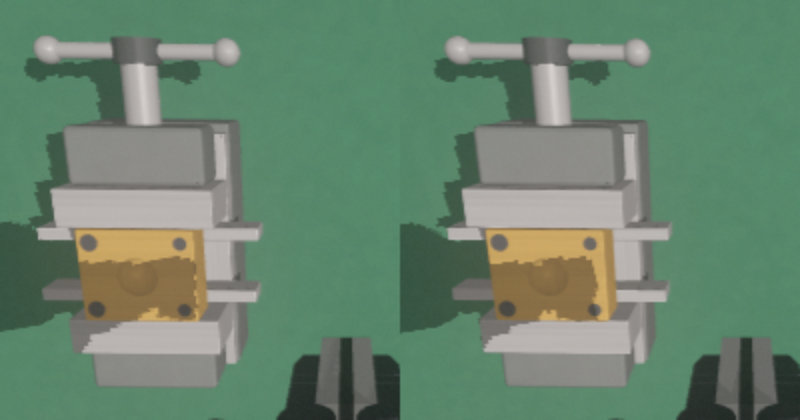

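The before and after crops differ by a uniform shift of about 410 px for the vise, 409 px for the near bar end and 409 px for the far bar end. Neither parallel moved.

```bash
python3 -c "
from bench import arm
print(arm.close_job())"
```

```text
the job is handed in; nothing more can be done
None
```

The block is driven home on both parallels with about 23 N held for a second, the drift stands back in its original place, both end nudges (about 3–4 N) moved nothing, and the job is handed in at about 24 s; no verdict was returned.

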